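Post a filter cassette through the spring flap of a drop box

TASK

Post the round filter cassette into the drop box: press the thumb bar down with one fingertip to hold the spring flap open, and keep it pressed while the other fingertip pushes the cassette along the lane, under the open flap, until it drops into the box. Only push the cassette, never pick it up; leave the vial, beaker and tape roll alone, and finally let go so that the flap springs shut.

Things in the scene. Friction and masses are not known exactly. Their poses are not given: they have to be found in the camera images.
- drop_box: Grey box with dark steel deck, fixed to the worktop, 234 mm long (x), 80 wide (y), deck top at z = 85 mm. Origin on the worktop, straight below the middle of the mouth's front edge; x along the lane, the way the cassette is pushed; y to the left (thumb bar's side). The lane lies on the deck along y = 0 from x = -140 mm to the mouth, 45 mm wide, between fences 10 mm high, 3 mm thick.
- chute_mouth (a point): Middle of the mouth's front edge, on the deck top (drop_box x = 0, y = 0, z = 85 mm). The mouth is a hole in the deck, x 0 to 62 mm and 52 mm wide, into the hollow box (inner floor at z = 6 mm). The cassette drops in once its middle is past x = 0. A back stop 30 mm high stands behind the mouth at x = 66 mm.
- flap (a joint): Flap angle: 0 shut, 1.0 rad fully open (stop); a spring shuts it. Aluminium panel over the mouth, 70 mm long (drop_box x -5 to 65 mm), 61 wide; shut, it lies 14 mm above the deck, too low for the cassette. It hinges on a rod along drop_box x at y = 32, z = 99 mm and swings up to the left. From about 0.8 rad the cassette passes freely beneath.
- thumb_bar (a point): Steel plate 160 x 36 x 2.5 mm with black rubber ribs, fixed to the flap left of its hinge rod, beside the lane (drop_box x -140 to 20 mm). Origin at its middle. Flap shut: slopes up to the left 28 deg, middle at drop_box y = 50, z = 108 mm. Pressed down 20 to 25 mm anywhere along it at y = 57 (2 to 5 N) it opens the flap; the fingertip, now about 5 mm above deck level, can slide along it.
- cassette: Round white plastic air-sampling filter cassette, 40 mm across and 22 mm high (25 mm with the small grey port on top), about 30 g, standing in the lane in front of the flap; origin in the middle of its underside.
- vial: Small sample vial with yellow cap, 27 mm across, 56 mm high, standing by the box; origin in the middle of its underside. Bystander.
- beaker: Empty 59 mm wide, 70 mm high beaker standing by the box; origin in the middle of its underside. Bystander.
- tape_roll: Yellow-green roll of labelling tape, 52 mm across, 19 mm high, lying flat by the box; origin in the middle of its underside. Bystander.
Things that resemble listed ones, but are neither listed nor needed, are in the scene too. What is meant by the cassette is not purple, and is the larger of those in its own colour.

How it is judged:
By the outcome, as a careful person would: the job done as asked, in the order asked, and still so for the second after the job is handed in, with the robot touching nothing.
It also fails if it takes over 42 s, if anything falls off the work surface, if the arm or the gripper's body presses on something with over 40 N, if the wrist force passes 120 N, or if a joint passes its speed limit or range.

ROBOT

A 7-joint arm with a two-finger parallel gripper is mounted at the origin on a cart in front of the work surface, level with it; the furniture and walls round the work are solid. World frame = base frame: x ahead of the robot, y to its left, z up, the work surface at z = 0. Lengths are in mm, angles in degrees, forces in N, time in s.
With the tool pointing down it reaches from about 425 to 875 mm from the base axis. Payload 4.7 kg.
Tool frame: the origin (TCP) lies between the finger pads; the fingertips stand 22 mm ahead of it and the grasp point (between the pads) lies 3 mm ahead of it; z points along the fingers, y is the direction in which the jaws open and shut (so a half turn about z gives the same grasp; the last joint's range is limited). The gripper opens to 85 mm and grips with 20 to 120 N. Pads are 22 mm wide; open, the fingers measure 114 mm over their backs; the gripper's body (76 mm by 85 mm) begins 54 mm behind the grasp point. The pads swing forward as they close: fully open they stand 13 mm farther back than shut.
Start: joints at [-65.483, 18.392, -4.016, 83.108, 1.295, 78.541, -3.26], TCP at [261.386, 595.147, 253.349] pointing down, gripper open.
Joint ranges: [-163.93, 163.93], [-17.29, 119.83], [-79.2, 71.16], [3.27, 140.29], [-89.18, 269.18], [5.43, 117.66], [-154.24, 154.24]. Speed limits (degrees/s): [147.25, 147.25, 180, 180, 180, 180, 180].

INTERFACE

Orientations are given as a 3x3 rotation matrix whose columns are the frame's x, y, z axes.
In Python, from plant import ctrl, imaging gives the robot as it stands. The module is installed in compiled form; this text tells all that it offers.
- The arm moves only by the tool move_arm, never from a script. Its argument "steps" is one flat list of numbers, 5 for each row, row after row: the finger opening in cm, from 0 to 8.54, then the shift along the tool's x, y, z in cm, then the turn about the tool's z in rad. In form: [claw, dx, dy, dz, spin, claw, dx, dy, dz, spin, ...]. A call has 1 to 20 rows; each row shifts and turns the commanded pose from where the row before left it, along the tool's axes as they then stand; what a row does not reach is not made up. A row lasts 1/10 s, in which the tool goes at most 50 mm and 8.59 degrees, less where a joint would pass 70% of its speed; a pose out of reach is approached as far as the arm can. A call is refused whole if a number of a shift passes 5 or a number of a turn 0.15, either way. A call with a gripper value outside its range is refused whole. The fingers move at their own pace and stop on an object; "newtons" is the grip in N (left out, the last holds). Time passes only in rows, so rows that do not move let the fingers close. It gives the time, the measured TCP pose, the force and the opening at its end, in the units of the state.
- ctrl.get_obs(): the state, without advancing time (a new reading comes with each control period).
- imaging.get_image(name): name is "side" or "top" or "wrist"; returns (picture, depth): 384x512x3 uint8, red, green, blue; 384x512 float32, mm along the optical axis (not along the pixel's ray), 0 where there is no reading.
- imaging.camera_info(name): a dict with "intrinsics" (3x3 intrinsics, pixels), "R" (3x3) and "t" (3): a world point X has camera coordinates R X + t. Camera axes: x right, y down, z forward; pixel columns grow to the right and rows downward; lengths in mm; the calibration is good to about 2 mm. A picture is of the moment at which its call begins: read the wrist's pose just before it. camera_info takes no time and is no camera call; for the wrist camera it gives the pose at the moment of the call.
- ctrl.close_job(): hands the job in, once; it reports no verdict.
The state is a dict: "time": time; "joints": joint angles; "qvel": joint speeds; "joint_efforts": joint torques, N m; "eef_pos": TCP position; "tcp_rot": TCP orientation; "contact_force": force on the tool from outside, world axes, zero at the start; "wrist_torque": the same for the moment, N m; "opening": finger opening in mm.
Only numpy, scipy, OpenCV 4.12 (cv2) and the standard library are available. Lean on these libraries where they do the work, as an engineer would, in place of code of your own. Each camera call takes 0.05 s, during which the arm holds its last target.

## Working session

There is one attempt and no reset: what is moved stays moved. The work goes in short steps, Python scripts to look and compute and a tool call to move; the robot and the scene stay as the last step left them, time stands still between calls to the robot, and variables do not carry over. Pictures are saved under pics/ and viewed, and the job is handed in when it is done.

Besides the shell and the picture viewer there is one more tool, called after "Emit:" as a command line: name --argument value ..., lists and objects as JSON in quotes. move_arm: Moves the arm, as the interface text tells. Its arguments: {"type":"object","properties":{"steps":{"type":"array"},"newtons":{"type":"number"}},"required":["steps"]}

```bash
mkdir -p pics; cat > h.py <<'E'
import numpy as np, cv2
from plant import ctrl, imaging
np.set_printoptions(precision=2,suppress=True)
def snap(n,f):
    ci=imaging.camera_info(n)
    im,d=imaging.get_image(n)
    cv2.imwrite(f'pics/{f}.png',im[:,:,::-1]); np.savez(f'{f}.npz',im=im,d=d,K=ci['intrinsics'],R=ci['R'],t=ci['t'])
    return im,d,ci
def world(f):
    z=np.load(f'{f}.npz'); d=z['d']; K=z['K']; v,u=np.mgrid[:d.shape[0],:d.shape[1]]
    P=np.stack([(u-K[0,2])/K[0,0]*d,(v-K[1,2])/K[1,1]*d,d],-1)
    return (P-z['t'])@z['R'], z['im'], d
E
python3 - <<'E'
from h import *
o=ctrl.get_obs()
for k,v in o.items(): print(k,np.array(v))
for n in ('side','top','wrist'):
    im,d,ci=snap(n,n+'0'); print(n,np.array(ci['intrinsics']),np.array(ci['R']),np.array(ci['t']))
E
```

```text
time 0.0
joints [-65.48  18.44  -4.02  83.18   1.29  78.54  -3.26]
qvel [-0.1  -0.02  0.02  0.    0.12  0.06  0.03]
joint_efforts [ -0.   -49.36  -0.38 -31.43   0.01   0.01  -0.  ]
eef_pos [261.21 594.65 252.21]
tcp_rot [[-0.92  0.4  -0.  ]
 [ 0.4   0.92 -0.  ]
 [-0.   -0.   -1.  ]]
contact_force [-0.11 -0.65  0.21]
wrist_torque [ 0.02 -0.01  0.02]
opening 85.44881788199332
side [[484.08   0.   251.61]
 [  0.   484.08 188.24]
 [  0.     0.     1.  ]] [[-0.97 -0.24 -0.01]
 [-0.15  0.64 -0.75]
 [ 0.19 -0.73 -0.66]] [564.46 162.54 827.66]
top [[457.55   0.   254.74]
 [  0.   457.55 196.48]
 [  0.     0.     1.  ]] [[-0.01 -1.   -0.04]
 [-0.98  0.02 -0.19]
 [ 0.19  0.03 -0.98]] [ 39.1  588.81 918.48]
wrist [[336.06   0.   252.56]
 [  0.   336.06 195.02]
 [  0.     0.     1.  ]] [[ 0.4   0.92 -0.  ]
 [ 0.88 -0.39  0.27]
 [ 0.24 -0.11 -0.96]] [-649.37  -35.64  377.47]
```

View pics/side0.png

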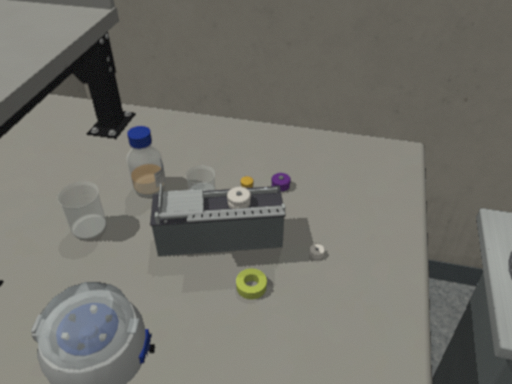

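View pics/top0.png

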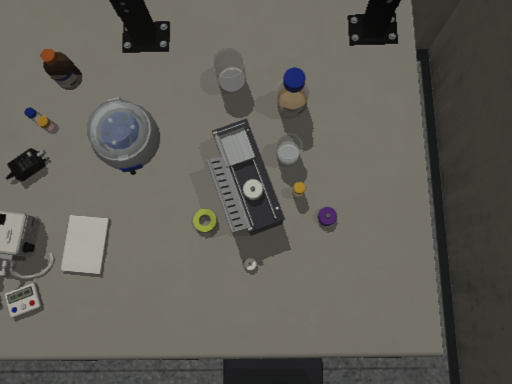

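View pics/wrist0.png

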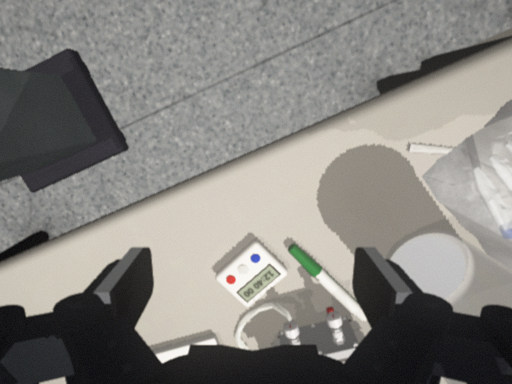

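The side view shows the box at about (220,220), the cassette at (238,197) in the lane, and the tape roll at (251,283). In the top view the box runs from (230,125) at the mouth end to (270,225), with the cassette at (253,189) and the thumb bar on the left at (227,193). Other items in the top view:
- the yellow-capped vial at (299,188)
- the beakers at (231,72) and (289,150)
- a purple decoy at (327,216)
- a small white decoy at (250,265)

Next I'll measure positions from the depth.

```bash
python3 - <<'E'
from h import *
for f,x0,x1,y0,y1 in (('top0',175,360,40,290),('side0',40,340,110,310)):
    W,im,d=world(f)
    c=im[y0:y1,x0:x1,::-1]; s=4 if f=='top0' else 2.6
    s=min(800/(x1-x0),600/(y1-y0))
    cv2.imwrite(f'pics/{f}_crop.png',cv2.resize(c,None,fx=s,fy=s,interpolation=cv2.INTER_CUBIC)); print(f,s)
W,im,d=world('top0')
for n,(u,v) in dict(cass=(253,189),bar=(227,193),flap=(237,148),lane=(263,208),vial=(299,188),tape=(205,212),white=(250,265),table=(180,300),beakA=(289,150),beakB=(231,80),colL=(146,36),colR=(372,30),bottle=(294,78)).items():
    print(n,W[v-1:v+2,u-1:u+2].reshape(-1,3).mean(0),d[v,u])
W,im,d=world('side0')
for n,(u,v) in dict(cass=(238,192),bar=(235,213),flap=(185,203),lane=(262,208),white=(318,250),shelf=(30,40),tape=(240,283),dome=(90,330)).items():
    print(n,W[v-1:v+2,u-1:u+2].reshape(-1,3).mean(0),d[v,u])
E
```

```text
top0 2.4
side0 2.6666666666666665
cass [594.72  29.95 109.81] 925.3956
bar [587.47  82.71 110.55] 925.4739
flap [685.09  62.55  99.88] 953.47577
lane [559.74  10.83  83.66] 946.4373
vial [606.29 -66.48  55.71] 977.49005
tape [564.59 140.64  18.27] 1014.9245
white [446.84  42.42  14.21] 990.7537
table [374.41 196.93  -0.78] 999.3851
beakA [699.94 -48.85  27.31] 1024.7303
beakB [851.37  76.88  71.44] 1016.7222
colL [979.91 277.94  47.13] 1071.7218
colR [ 980.4  -248.6    39.62] 1059.4037
bottle [817.53 -58.27 142.84] 936.0858
cass [598.2   29.14 109.69] 845.68713
bar [589.2   81.13 109.72] 805.3125
flap [683.65  67.11  99.16] 839.6985
lane [550.16  50.19 101.29] 828.3331
white [447.73  43.56  13.79] 872.9741
shelf [1045.47 -117.06  278.98] 921.9677
tape [563.83 151.62  18.83] 811.0551
dome [710.09 347.05 122.  ] 628.10065
```

View pics/top0_crop.png

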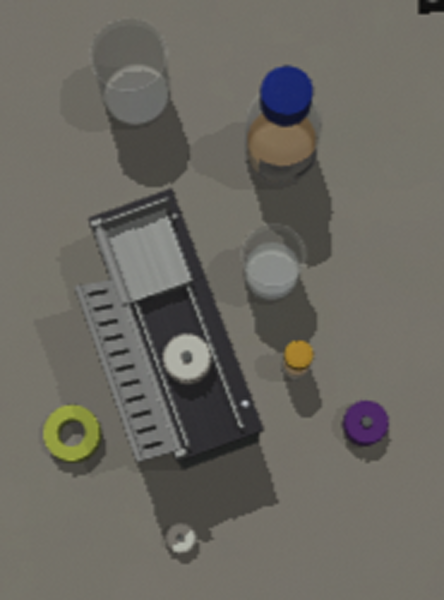

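View pics/side0_crop.png

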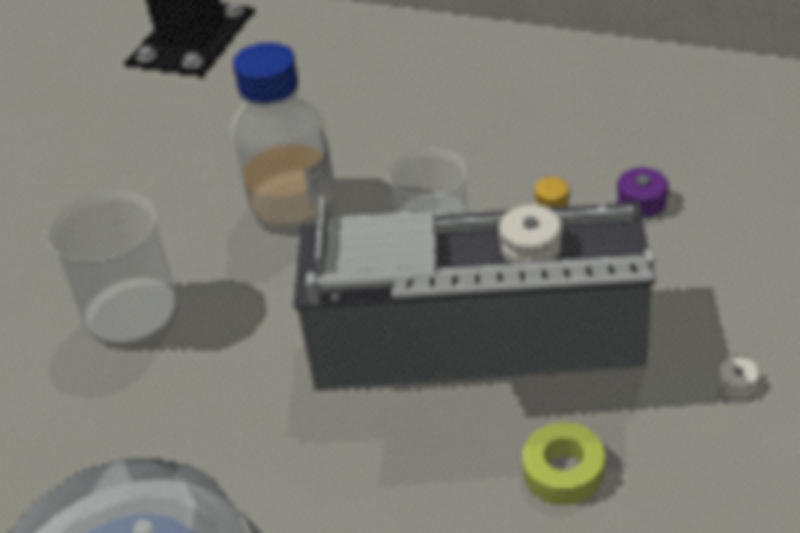

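```bash
cat > fit.py <<'E'
from h import *
from scipy.optimize import minimize
pts=[];lab=[]
for f in ('top0','side0'):
    W,im,d=world(f); P=W.reshape(-1,3); 
    z=P[:,2]; m=(d.ravel()>0)&(z>78)&(z<125)&(P[:,0]>480)&(P[:,0]<780)&(P[:,1]>-30)&(P[:,1]<140)
    Q=P[m]; 
    np.savez('pc_'+f,Q=Q)
    deck=Q[(Q[:,2]>80)&(Q[:,2]<88)]
    r=cv2.minAreaRect(deck[:,:2].astype(np.float32)); print(f,'deck rect',r,len(deck))
    allr=cv2.minAreaRect(Q[:,:2].astype(np.float32)); print('all rect',allr)
    # histogram in direction frame
    for ang in np.deg2rad([16,18,20,22]):
        pass
E
python3 fit.py
python3 - <<'E'
from h import *
# plane fit of bar points
for f in ('top0','side0'):
    Q=np.load('pc_'+f+'.npz')['Q']
    best=None
    rng=np.random.default_rng(0)
    c=Q[Q[:,2]>100]
    for _ in range(3000):
        s=c[rng.choice(len(c),3,False)]; n=np.cross(s[1]-s[0],s[2]-s[0]); l=np.linalg.norm(n)
        if l<1: continue
        n/=l; n*=np.sign(n[2])
        if not 0.8<n[2]<0.95: continue
        i=np.abs((Q-s[0])@n)<1.5
        if best is None or i.sum()>best[0]: best=(i.sum(),i,n)
    B=Q[best[1]]; mu=B.mean(0); n=np.linalg.svd(B-mu)[2][2]; n*=np.sign(n[2])
    B=Q[np.abs((Q-mu)@n)<1.5]
    print(f,len(B),'n',n,'tilt',np.degrees(np.arccos(n[2])),'yaw from normal',np.degrees(np.arctan2(-n[0]*-1,-n[1])) )
    print(cv2.minAreaRect(B[:,:2].astype(np.float32)), np.percentile(B[:,2],[1,50,99]))
E
```

```text
top0 deck rect ((633.832275390625, 43.54017639160156), (234.5229949951172, 80.09100341796875), 19.200233459472656) 2070
all rect ((628.883544921875, 57.82643127441406), (234.60321044921875, 110.61152648925781), 19.123456954956055)
side0 deck rect ((634.0753784179688, 42.58009338378906), (234.25521850585938, 83.13750457763672), 19.721027374267578) 1516
all rect ((629.1942749023438, 56.830841064453125), (234.52410888671875, 113.25226593017578), 18.64179229736328)
top0 1235 n [ 0.14 -0.41  0.9 ] tilt 25.78444026595614 yaw from normal 18.31655205494326
((623.4169311523438, 71.44697570800781), (233.18663024902344, 81.10254669189453), 19.198942184448242) [ 81.93 105.85 118.73]
side0 1077 n [ 0.14 -0.41  0.9 ] tilt 25.909401108233133 yaw from normal 18.250217698539256
((625.30224609375, 72.73072814941406), (233.64700317382812, 80.9556655883789), 17.235252380371094) [ 82.74 104.13 119.9 ]
```

```bash
python3 - <<'E'
from h import *
a=np.deg2rad(19.15); R=np.array([[np.cos(a),-np.sin(a)],[np.sin(a),np.cos(a)]])
c=np.array([633.9,43.3])
for f in ('top0','side0'):
    Q=np.load('pc_'+f+'.npz')['Q']; L=(Q[:,:2]-c)@R
    z=Q[:,2]
    def rng(m,k): return np.percentile(L[m,k],[0,1,50,99,100])
    print(f,'deck x',rng((z<88),0),'y',rng(z<88,1))
    fl=(abs(z-99.5)<2.5)&(abs(L[:,1])<25)&(L[:,0]>0); print('flap x',rng(fl,0),'y',rng(fl,1),np.median(z[fl]),fl.sum())
    br=(z>104)&(L[:,1]>35); print('bar x',rng(br,0),'y',rng(br,1),'z',np.percentile(z[br],[1,99]))
    cs=(z>104)&(abs(L[:,1])<24)&(L[:,0]<10); m=cv2.minEnclosingCircle(L[cs].astype(np.float32)); print('cass',m,np.percentile(z[cs],[5,50,95]),L[cs].mean(0))
    bs=(z>108)&(L[:,0]>60);print('backstop x',rng(bs,0),'z',z[bs].max(),'y',rng(bs,1))
E
```

```text
top0 deck x [-117.27 -116.33  -37.02  114.82  117.31] y [-39.96 -39.28  -9.36  31.19  40.2 ]
flap x [24.08 25.09 60.1  95.83 96.64] y [-24.94 -24.5   -0.29  24.25  24.95] 99.46563452638195 677
bar x [-116.38 -109.23  -31.8    53.99  103.73] y [35.04 36.23 55.93 70.28 70.7 ] z [104.13 121.49]
cass ((-39.305747985839844, 0.6700337529182434), 20.637758255004883) [104.55 106.69 109.72] [-38.97   1.26]
backstop x [94.84 94.88 96.42 98.79 98.92] z 119.50447933074781 y [-30.73 -30.14  -0.01  27.53  27.94]
side0 deck x [-117.45 -115.4    -8.01  115.66  117.04] y [-42.31 -40.56   0.7   39.61  41.19]
flap x [24.84 25.19 60.1  95.76 95.95] y [-24.96 -24.53   0.79  24.33  24.98] 99.5825867814097 785
bar x [-114.08 -108.2   -28.66   63.06  102.25] y [35.4  37.12 59.99 70.25 71.18] z [104.16 120.56]
cass ((-38.9683723449707, 0.46794015169143677), 20.661088943481445) [104.6  106.25 109.23] [-38.74   1.68]
backstop x [95.47 95.54 96.91 98.94 98.95] z 115.42604926431478 y [-31.22 -31.21   1.02  27.05  27.49]
```

Emit:
move_arm --steps '[4.3, 0, 0, 0, -0.149, 4.3, 0, 0, 0, -0.149, 4.3, 0, 0, 0, -0.149, 4.3, 0, 0, 0, -0.149, 4.3, 0, 0, 0, -0.148, 4.3, -0.6, -4.1, 0, 0, 4.3, -0.6, -4.1, 0, 0, 4.3, -0.6, -4.1, 0, 0, 4.3, -0.6, -4.1, 0, 0, 4.3, -0.6, -4.1, 0, 0, 4.3, -0.6, -4.1, 0, 0, 4.3, -0.6, -4.1, 0, 0, 4.3, -0.6, -4.1, 0, 0, 4.3, -0.6, -4.1, 0, 0, 4.3, -0.6, -4.1, 0, 0, 4.3, -0.6, -4.1, 0, 0, 4.3, -0.6, -4.1, 0, 0, 4.3, -0.6, -4.1, 0, 0, 4.3, -0.6, -4.1, 0, 0, 4.3, -0.6, -4.1, 0, 0]'

```text
time: 2.15
eef_pos: [546.3, 41.0, 253.2]
tcp_rot: [[-0.946, -0.324, 0.0], [-0.324, 0.946, 0.0], [-0.0, 0.0, -1.0]]
contact_force: [0.3, 0.7, -0.7]
opening: 43.1
```

```bash
python3 - <<'E'
from h import *
o=ctrl.get_obs()
print(o['joints'],np.array(o['eef_pos']))
for n in ('side','wrist','top'): snap(n,n+'1')
E
```

```text
[-23.83   5.8   18.05  98.48  -1.86  76.   103.51] [546.31  40.97 253.24]
```

View pics/wrist1.png

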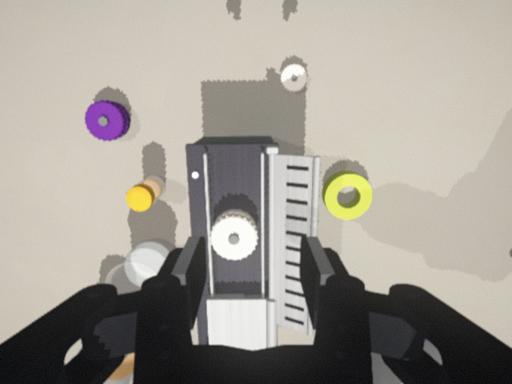

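View pics/side1.png

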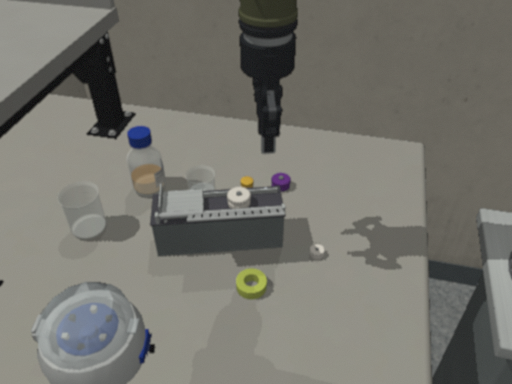

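The wrist view shows the box upright in the frame: cassette at (234,237), thumb bar at (297,240), flap panel at (240,325). The fingers enter at about (190,280) and (320,280). The side view shows the fingertips at about (268,150), above the lane's entry end. Now I'll measure the fingertips in the tool frame and refine the box and cassette positions from this closer view.

```bash
python3 - <<'E'
from h import *
o=ctrl.get_obs(); p=np.array(o['eef_pos']); T=np.array(o['tcp_rot'])
for f in ('wrist1','side1','top1'):
    W,im,d=world(f); Q=W.reshape(-1,3)[d.ravel()>0]; L=(Q-p)@T
    m=(abs(L[:,0])<40)&(abs(L[:,1])<70)&(L[:,2]>-30)&(L[:,2]<60); F=L[m]
    print(f,m.sum())
    for s in (1,-1):
        G=F[(F[:,1]*s>0)]
        if len(G)<5: continue
        zt=np.percentile(G[:,2],99.5)
        print(s,'zmax',zt,G[:,2].max())
        for z0 in (30,24,18,10,0,-10,-20):
            H=G[abs(G[:,2]-z0)<3]
            if len(H): print('  z',z0,'x',H[:,0].min(),H[:,0].max(),'y',H[:,1].min(),H[:,1].max(),len(H))
# box refine w wrist
W,im,d=world('wrist1'); Q=W.reshape(-1,3)[d.ravel()>0]
a=np.deg2rad(19.15); R=np.array([[np.cos(a),-np.sin(a)],[np.sin(a),np.cos(a)]]); c=np.array([662.7,53.3])
L=(Q[:,:2]-c)@R; z=Q[:,2]
m=(z>80)&(z<88)&(abs(L[:,1])<45)&(L[:,0]<-20)&(L[:,0]>-160)
for x0 in range(-140,-20,20):
    h=m&(abs(L[:,0]-x0)<5); print(x0,'deck y',L[h,1].min(),L[h,1].max(),'z',np.median(z[h]))
    h=(z>90)&(z<97)&(abs(L[:,0]-x0)<5)&(abs(L[:,1])<29); print('   fence y',np.sort(L[h,1])[[0,-1]], L[h&(L[:,1]<0),1].mean(),L[h&(L[:,1]>0),1].mean())
    h=(abs(L[:,0]-x0)<5)&(z>98)&(L[:,1]>33)&(L[:,1]<75)
    if h.sum(): print('   bar y',L[h,1].min(),L[h,1].max(),'poly',np.polyfit(L[h,1]-57,z[h],1))
m2=(z>80)&(z<88)&(abs(L[:,1])<40); print('deck x min',np.percentile(L[m2,0],[0,.5]))
cs=(z>104)&(abs(L[:,1])<24)&(L[:,0]<-30)&(L[:,0]>-110); print('cass',cv2.minEnclosingCircle(L[cs].astype(np.float32)),np.percentile(z[cs],[5,50,99]))
fl=(abs(z-99.5)<2.5)&(abs(L[:,1])<25)&(L[:,0]>-30);print('flap x',L[fl,0].min())
E
```

```text
wrist1 6910
1 zmax 18.90257945804545 21.11973569921097
  z 24 x -0.8392610811936229 -0.8392610811936229 y 14.443103576679732 14.443103576679732 1
  z 18 x -12.00584105298427 10.111084856791955 y 14.094030021006517 20.711324380779203 108
  z 10 x -11.785462673683146 10.480305472521891 y 14.007666860155293 27.82731391090254 266
  z 0 x -12.185359883655998 10.610736712634337 y 14.118048194424205 28.36754938923199 328
  z -10 x -12.338581961101553 10.63097225487486 y 14.144595965663767 27.83761002882716 347
  z -20 x -11.180773436583333 12.868660165252145 y 14.179777250479745 37.12646617540638 357
-1 zmax 18.766078291979685 21.488882816308475
  z 24 x 1.6320054293229533 4.0827987512655906 y -28.96116575292178 -28.83118724415766 3
  z 18 x -12.267837117834366 10.369857262625198 y -34.902400813598355 -28.474926349533046 100
  z 10 x -12.461617939084812 10.51762321991374 y -42.31677519577935 -28.530291781092636 248
  z 0 x -12.81892977467048 10.701619258418376 y -42.44870551175072 -28.31549570216095 337
  z -10 x -12.263630600374004 10.994865098154698 y -42.06582377920377 -28.32184125234202
[... 1661 characters left out ...]
9636 z 84.01438886079109
   fence y [-25.04  25.11] -21.607066732402895 20.317687580502227
   bar y 33.43411892603838 68.53945823620795 poly [  0.55 112.84]
-60 deck y -41.47702959910275 29.844852273036707 z 83.86946365756611
   fence y [-24.66  25.01] -23.458267936168134 24.11134269865676
   bar y 33.50947850998089 55.10637261528927 poly [  0.55 112.9 ]
-40 deck y -28.802643075161605 29.8615826985997 z 83.95537401677235
   fence y [-24.68  25.83] -23.27656543108023 24.125108636065224
   bar y 33.59459977087131 55.55111422682773 poly [  0.53 112.52]
deck x min [-147.41 -147.1 ]
cass ((-80.54239654541016, -6.933028221130371), 33.82718276977539) [104.82 106.26 287.67]
flap x -6.352911114517527
```

```bash
python3 - <<'E'
from h import *
o=ctrl.get_obs(); print(np.array(o['eef_pos']),np.array(o['tcp_rot']),np.array(o['qvel']),o['time'])
z=np.load('wrist1.npz'); T=np.array(o['tcp_rot'])
def cam(z): return -z['R'].T@z['t']
print('cam1 tool',(cam(z)-np.array(o['eef_pos']))@T, 'rel first obs', (cam(z)-np.array([546.31,40.97,253.24]))@T)
z0=np.load('wrist0.npz'); T0=np.array([[-0.92,0.4,0],[.4,.92,0],[0,0,-1.]]); print('cam0',(cam(z0)-np.array([261.21,594.65,252.21]))@T0)
p=np.array(o['eef_pos'])
for f in ('wrist2','side2','top2'):
    snap(f[:-1],f)
    o=ctrl.get_obs();p=np.array(o['eef_pos']);print(f,p)
    W,im,d=world(f); Q=W.reshape(-1,3)[d.ravel()>0]; L=(Q-p)@T
    F=L[(abs(L[:,0])<40)&(abs(L[:,1])<70)&(L[:,2]>-5)&(L[:,2]<26)]
    for s in (1,-1):
        G=F[(F[:,1]*s>0)]
        if len(G)>5: print(s,np.percentile(G,[1,50,99],axis=0))
E
```

```text
[546.54  38.83 253.02] [[-0.95 -0.32 -0.  ]
 [-0.32  0.95 -0.  ]
 [ 0.   -0.   -1.  ]] [-2.1  -0.7  -3.8   0.95 -1.8   0.34 -0.86] 2.3
cam1 tool [  66.67   -6.39 -119.71] rel first obs [  67.13   -8.49 -119.49]
cam0 [  66.9     0.93 -119.62]
wrist2 [545.92  41.5  252.94]
1 [[-11.05  18.4   -4.88]
 [  6.39  19.84   4.8 ]
 [ 10.9   31.9   19.54]]
-1 [[-11.11 -37.76  -4.88]
 [  6.36 -25.56   4.68]
 [ 10.82 -24.21  19.85]]
side2 [545.6   43.04 252.93]
1 [[-11.1   24.72  -4.89]
 [ -1.24  31.02   6.29]
 [  9.99  34.9   20.48]]
-1 [[-11.19 -24.28  -3.09]
 [ -9.53 -23.33   9.42]
 [ -7.8  -21.28  19.82]]
top2 [545.48  43.86 253.02]
```

Emit:
move_arm --steps '[4.3, 0, 0, 0.8, 0, 4.3, 0, 0, 1.6, 0, 4.3, 0, 0, 2, 0, 4.3, 0, 0, 2, 0, 4.3, 0, 0, 1.6, 0, 4.3, 0, 0, 1.2, 0, 4.3, 0, 0, 0.8, 0, 4.3, 0, 0, 0, 0, 4.3, 0, 0, 0, 0, 4.3, 0, 0, 0, 0, 4.3, 0, 0, 0, 0]'

```text
time: 3.55
eef_pos: [546.5, 42.6, 154.2]
tcp_rot: [[-0.946, -0.324, 0.002], [-0.324, 0.946, 0.0], [-0.002, -0.0, -1.0]]
contact_force: [-0.5, -0.3, -0.1]
opening: 43.1
```

```bash
python3 - <<'E'
from h import *
a=np.deg2rad(19.15); R=np.array([[np.cos(a),-np.sin(a)],[np.sin(a),np.cos(a)]]); c=np.array([662.7,53.3])
for n in ('wrist3','side3'):
    o=ctrl.get_obs(); p=np.array(o['eef_pos']); T=np.array(o['tcp_rot'])
    print(o['time'],p,'box',(p[:2]-c)@R, 'yaw',np.degrees(np.arctan2(-T[0,1],T[1,1])),np.array(o['qvel']),np.array(o['contact_force']))
    snap(n[:-1],n)
    W,im,d=world(n); Q=W.reshape(-1,3)[d.ravel()>0]; L=(Q[:,:2]-c)@R; z=Q[:,2]
    h=(z>91)&(z<97)&(L[:,0]<-30)&(L[:,0]>-135)&(abs(L[:,1])<27)&(abs(L[:,1])>18)
    print(n,'fence',np.median(L[h&(L[:,1]<0),1]),np.median(L[h&(L[:,1]>0),1]),np.polyfit(L[h&(L[:,1]>0),0],L[h&(L[:,1]>0),1],1),np.polyfit(L[h&(L[:,1]<0),0],L[h&(L[:,1]<0),1],1))
    cs=(z>104)&(z<112)&(abs(L[:,1])<24)&(L[:,0]<-40)&(L[:,0]>-95); print('cass',cv2.minEnclosingCircle(L[cs].astype(np.float32)))
    h=(z>83)&(z<88)&(abs(L[:,1])<40);print('deck xmin',np.percentile(L[h,0],.3))
E
```

```text
3.55 [546.46  42.59 154.15] box [-113.32   28.01] yaw 18.914587604170833 [ 0.06  0.25  0.03  0.19 -0.07 -0.03  0.04] [-0.45 -0.29 -0.06]
wrist3 fence -23.13749178438117 24.340583740766625 [-0.   24.17] [ -0.   -23.61]
cass ((-68.98771667480469, 0.1372772455215454), 20.928211212158203)
deck xmin -147.16472401044754
3.6 [546.35  42.63 153.98] box [-113.42   28.09] yaw 18.922435648824475 [-0.12  0.1  -0.02  0.25 -0.04  0.02 -0.  ] [ 0.44 -0.16 -0.55]
side3 fence -22.28815115862059 19.675774516665 [-0.04 16.99] [  0.01 -21.8 ]
cass ((-69.035400390625, 0.27186277508735657), 21.210887908935547)
deck xmin -146.8789491340323
```

```bash
ls pics
```

```text
side0.png
side0_crop.png
side1.png
side2.png
side3.png
top0.png
top0_crop.png
top1.png
top2.png
wrist0.png
wrist1.png
wrist2.png
wrist3.png
```

View pics/wrist3.png

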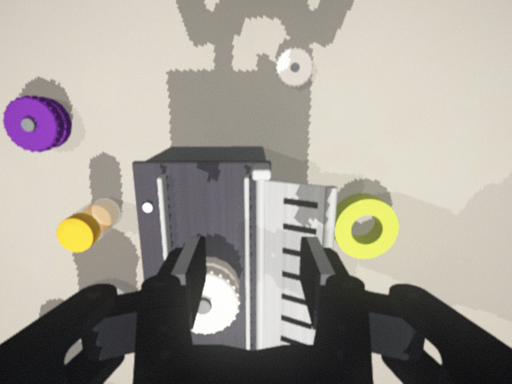

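View pics/side3.png

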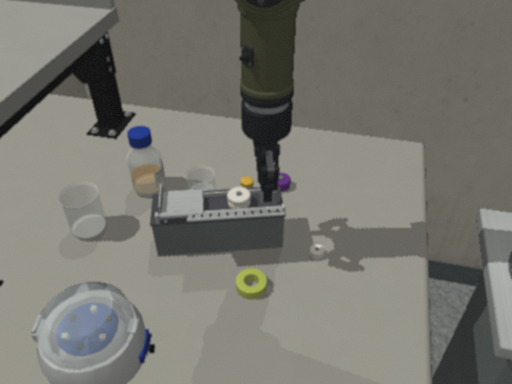

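The wrist view shows the fingers straddling as planned. The left fingertip is over the thumb bar at about (310,250), and the right one is over the lane at about (190,250), behind the cassette at (215,300). I'll press the bar down now.

Emit:
move_arm --steps '[4.3, 0, 0, 0.6, 0, 4.3, 0, 0, 0.6, 0, 4.3, 0, 0, 0.5, 0, 4.3, 0, 0, 0.5, 0, 4.3, 0, 0, 0.5, 0, 4.3, 0, 0, 0.5, 0, 4.3, 0, 0, 0.4, 0, 4.3, 0, 0, 0.3, 0, 4.3, 0, 0, 0.2, 0, 4.3, 0, 0, 0, 0, 4.3, 0, 0, 0, 0]'

```text
time: 4.75
eef_pos: [546.3, 42.8, 112.8]
tcp_rot: [[-0.946, -0.324, 0.001], [-0.324, 0.946, 0.001], [-0.001, 0.0, -1.0]]
contact_force: [-0.9, 0.9, 6.5]
opening: 42.8
```

```bash
cat > chk.py <<'E'
from h import *
import sys
k=sys.argv[1]
a=np.deg2rad(19.15); R=np.array([[np.cos(a),-np.sin(a)],[np.sin(a),np.cos(a)]]); c=np.array([662.7,53.3])
o=ctrl.get_obs(); p=np.array(o['eef_pos'])
print(o['time'],p,'box',(p[:2]-c)@R,np.array(o['contact_force']))
for n in ('side','top'):
    snap(n,n+k); W,im,d=world(n+k); Q=W.reshape(-1,3)[d.ravel()>0]; L=(Q[:,:2]-c)@R; z=Q[:,2]
    h=(L[:,0]>5)&(L[:,0]<58)&(L[:,1]>-32)&(L[:,1]<26)&(z>101)&(z<158)
    if h.sum()>20:
        s=np.polyfit(L[h,1],z[h],1); print(n,'flap fit',s,'deg',np.degrees(np.arctan(-s[0])),'n',h.sum(),'z max',z[h].max(),'y',L[h,1].min(),L[h,1].max())
    cs=(z>103)&(z<112)&(abs(L[:,1])<24)&(L[:,0]<-10)&(L[:,0]>-100)
    if cs.sum()>10: print(n,'cass med',np.median(L[cs],0),cs.sum())
s=np.load('side'+k+'.npz')['im'][110:310,120:340,::-1]; t=np.load('top'+k+'.npz')['im'][90:270,170:330,::-1]
cv2.imwrite(f'pics/c{k}.png',np.hstack([cv2.resize(s,(440,400)),cv2.resize(t,(356,400))]))
E
python3 chk.py 4
```

```text
4.75 [546.31  42.81 112.78] box [-113.39   28.27] [-0.91  0.95  6.55]
side flap fit [ -1.19 139.26] deg 49.959661076725624 n 917 z max 146.5124211418874 y -8.174258591758026 25.96330571192581
side cass med [-68.97   2.44] 300
top flap fit [ -0.95 138.61] deg 43.49113856425297 n 181 z max 148.5943293086238 y -11.42782792005994 25.643492711949797
```

View pics/c4.png

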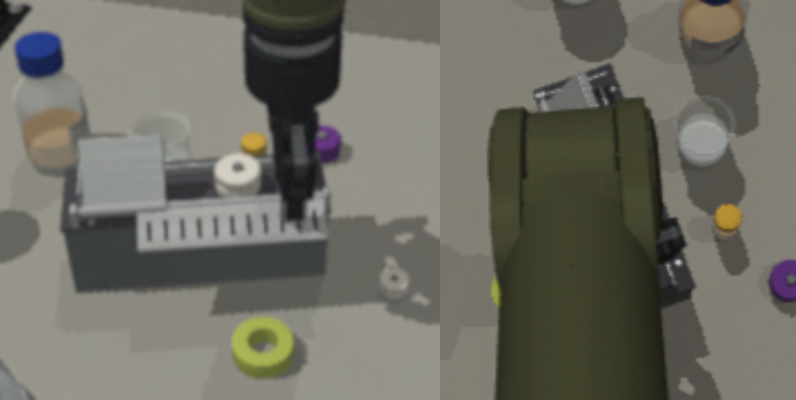

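The side view shows the flap swung up at (120,170), about 50° (0.87 rad), with the cassette standing free at (237,170). I'll press slightly deeper, then push.

Emit:
move_arm --steps '[4.3, 0, 0, 0.1, 0, 4.3, -0.3, 0, 0.1, 0, 4.3, -0.4, 0, 0, 0, 4.3, -0.4, 0, 0, 0, 4.3, -0.4, 0, 0, 0, 4.3, -0.4, 0, 0, 0, 4.3, -0.4, 0, 0, 0, 4.3, -0.4, 0, 0, 0, 4.3, -0.4, 0, 0, 0, 4.3, -0.4, 0, 0, 0, 4.3, -0.3, 0, 0, 0, 4.3, -0.2, 0, 0, 0, 4.3, 0, 0, 0, 0]'

```text
time: 6.15
eef_pos: [582.3, 56.3, 109.8]
tcp_rot: [[-0.946, -0.325, -0.004], [-0.325, 0.946, 0.001], [0.003, 0.002, -1.0]]
contact_force: [-4.7, 1.6, 4.9]
opening: 43.0
```

```bash
python3 chk.py 5
```

```text
6.15 [582.33  56.3  109.85] box [-74.94  29.2 ] [-4.71  1.64  4.94]
side flap fit [ -1.49 150.2 ] deg 56.1297828067768 n 899 z max 151.99850340491454 y -7.9305681349139805 25.97998531967756
side cass med [-42.44   1.97] 280
```

View pics/c5.png

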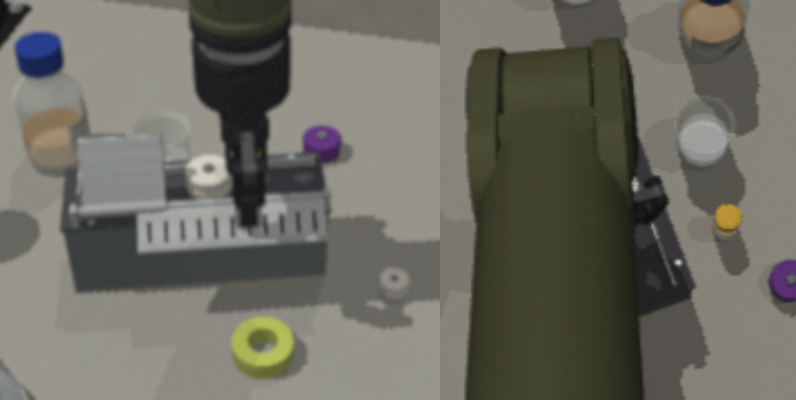

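Emit:
move_arm --steps '[4.3, -0.3, 0, 0, 0, 4.3, -0.4, -0.05, 0, 0, 4.3, -0.4, -0.05, 0, 0, 4.3, -0.4, -0.05, 0, 0, 4.3, -0.4, 0, 0, 0, 4.3, -0.4, 0, 0, 0, 4.3, -0.4, 0, 0, 0, 4.3, -0.4, 0, 0, 0, 4.3, -0.4, 0, 0, 0, 4.3, -0.4, 0, 0, 0, 4.3, -0.4, 0, 0, 0, 4.3, -0.2, 0, 0, 0, 4.3, 0, 0, 0, 0]'

```text
time: 7.55
eef_pos: [624.9, 70.3, 110.1]
tcp_rot: [[-0.945, -0.326, -0.005], [-0.326, 0.945, 0.002], [0.004, 0.003, -1.0]]
contact_force: [-6.5, 2.9, 7.9]
opening: 42.7
```

```bash
python3 chk.py 6
```

```text
7.55 [624.89  70.32 110.14] box [-30.14  28.48] [-6.54  2.94  7.92]
side flap fit [ -1.49 150.19] deg 56.09823983658489 n 886 z max 151.3136461057071 y -7.398704965283015 25.98221502450718
```

View pics/c6.png

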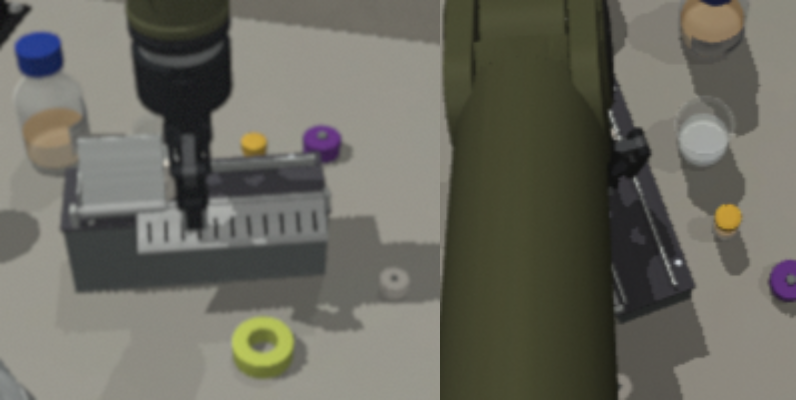

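The side view shows the flap still open at (120,170) and the cassette hidden under it, its middle at roughly x≈+1 by the finger position. I'll push a little further.

Emit:
move_arm --steps '[4.3, -0.3, 0, 0, 0, 4.3, -0.3, 0, 0, 0, 4.3, -0.2, 0, 0, 0, 4.3, 0, 0, 0, 0, 4.3, 0, 0, 0, 0]'

```text
time: 8.15
eef_pos: [632.5, 72.8, 110.2]
tcp_rot: [[-0.945, -0.326, -0.005], [-0.326, 0.945, 0.002], [0.004, 0.003, -1.0]]
contact_force: [-6.6, 2.2, 7.3]
opening: 43.2
```

```bash
python3 chk.py 7; python3 - <<'E'
from h import *
snap('wrist','wrist7')
E
```

```text
8.15 [632.48  72.81 110.2 ] box [-22.15  28.35] [-6.58  2.21  7.32]
side flap fit [ -1.5  150.25] deg 56.24457511909092 n 900 z max 151.27620144258245 y -7.671525329894512 25.874622310306847
```

View pics/c7.png

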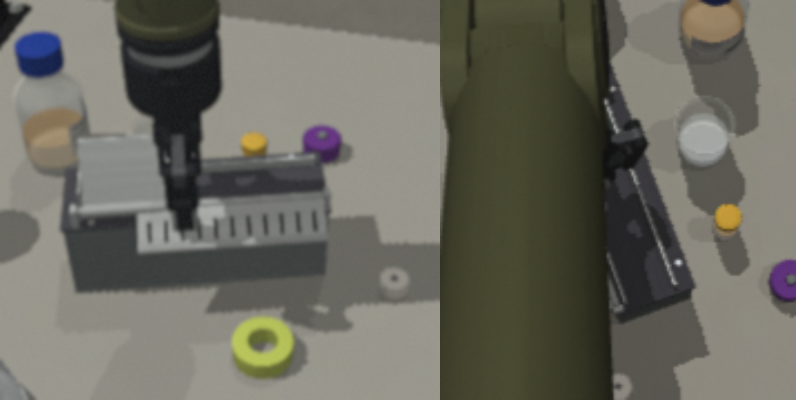

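View pics/wrist7.png

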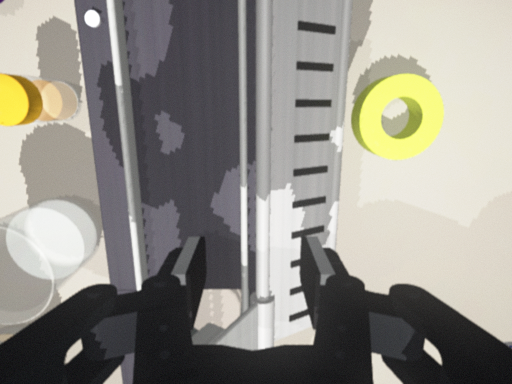

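```bash
python3 - <<'E'
from h import *
a=np.deg2rad(19.15); R=np.array([[np.cos(a),-np.sin(a)],[np.sin(a),np.cos(a)]]); c=np.array([662.7,53.3])
W,im,d=world('wrist7')
for v in (280,290,296,304,312,320,328):
    for u in (205,215,225,235): 
        q=W[v,u]; print((u,v),np.r_[(q[:2]-c)@R,q[2]],im[v,u], end=' | ')
    print()
cv2.imwrite('pics/w7c.png',cv2.resize(im[260:350,130:330,::-1],None,fx=4,fy=4,interpolation=cv2.INTER_CUBIC))
E
```

```text
(205, 280) [-10.89   6.56  92.41] [45 44 43] | (215, 280) [-6.38 10.13 84.44] [62 63 65] | (225, 280) [-6.5  14.97 84.69] [68 67 70] | (235, 280) [-6.19 19.75 84.16] [71 69 73] | 
(205, 290) [33.52 -3.93 26.91] [195 187 179] | (215, 290) [34.1   2.74 25.98] [198 192 181] | (225, 290) [33.47  9.64 27.08] [222 212 202] | (235, 290) [37.09 16.07 21.08] [154 145 139] | 
(205, 296) [38.16 -4.12 26.82] [201 195 184] | (215, 296) [38.51  2.63 26.31] [199 193 183] | (225, 296) [38.38  9.49 26.55] [226 217 207] | (235, 296) [38.46 16.31 26.47] [212 206 194] | 
(205, 304) [44.04 -4.28 27.31] [203 195 186] | (215, 304) [44.3   2.52 26.96] [201 192 183] | (225, 304) [45.4   9.23 25.31] [224 214 205] | (235, 304) [44.63 16.22 26.52] [226 218 207] | 
(205, 312) [50.39 -4.54 27.2 ] [201 193 184] | (215, 312) [50.84  2.28 26.58] [198 192 184] | (225, 312) [50.86  9.2  26.59] [224 216 207] | (235, 312) [50.68 16.14 26.88] [223 217 206] | 
(205, 320) [57.18 -4.89 26.61] [198 191 180] | (215, 320) [57.05  2.11 26.82] [203 193 184] | (225, 320) [57.31  9.04 26.5 ] [223 214 206] | (235, 320) [ -5.5   21.18 114.29] [149 146 140] | 
(205, 328) [ -5.27   9.88 118.85] [116 115 112] | (215, 328) [ -5.22  13.71 118.8 ] [118 118 116] | (225, 328) [63.96  8.87 26.27] [185 178 170] | (235, 328) [ -4.54  21.33 117.93] [189 188 185] |
```

View pics/w7c.png

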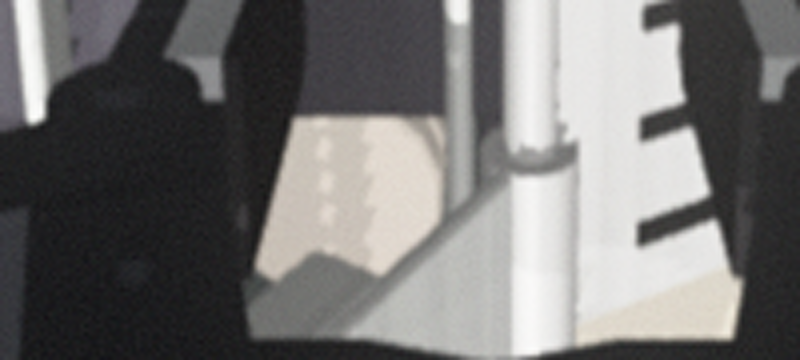

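The white surface in the mouth at z≈27 mm fits a cassette lying on the inner floor (6 + 22 mm), so it has dropped in. I'll slide back along the bar, then lift so the flap shuts.

Emit:
move_arm --steps '[4.3, 0.4, 0, 0, 0, 4.3, 0.6, 0, 0, 0, 4.3, 0.6, 0, 0, 0, 4.3, 0.6, 0, 0, 0, 4.3, 0.4, 0, 0, 0, 4.3, 0, 0, -0.3, 0, 4.3, 0, 0, -0.5, 0, 4.3, 0, 0, -0.5, 0, 4.3, 0, 0, -0.5, 0, 4.3, 0, 0, -0.5, 0, 4.3, 0, 0, -0.5, 0, 4.3, 0, 0, -0.8, 0, 4.3, 0, 0, -1.2, 0, 4.3, 0, 0, -2, 0, 4.3, 0, 0, -2.5, 0, 4.3, 0, 0, -2.5, 0, 4.3, 0, 0, -2, 0, 4.3, 0, 0, -1, 0, 4.3, 0, 0, 0, 0, 4.3, 0, 0, 0, 0]'

```text
time: 10.3
eef_pos: [609.4, 62.9, 257.6]
tcp_rot: [[-0.946, -0.324, -0.001], [-0.324, 0.946, -0.0], [0.001, 0.0, -1.0]]
contact_force: [0.1, -0.4, -0.9]
opening: 42.6
```

```bash
python3 chk.py 8
```

```text
10.3 [609.39  62.85 257.62] box [-47.23  26.52] [ 0.1 -0.4 -0.9]
side flap fit [  0.   101.42] deg -0.11066638229945942 n 33 z max 102.99666289326254 y -23.963064133920476 25.294441968062607
```

View pics/c8.png

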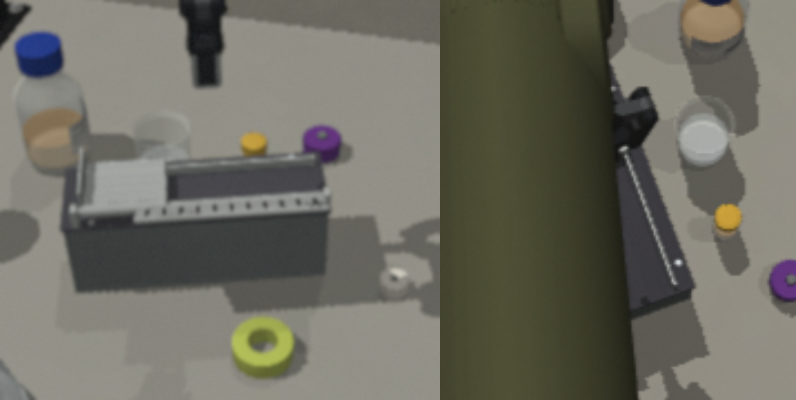

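The side view shows the flap shut at (130,185), the lane empty, and the gripper clear above. I'll check that the bystanders haven't moved, then hand in.

```bash
python3 - <<'E'
from h import *
A=np.load('side0.npz')['im'].astype(int);B=np.load('side8.npz')['im'].astype(int)
# tape (side), bystander shifts via phase/template match
for n,(u0,u1,v0,v1) in dict(tape=(225,280,262,305),beakB=(55,110,178,245),vial=(236,258,174,190),white=(306,330,240,262)).items():
    t=A[v0:v1,u0:u1].astype(np.uint8); s=B[v0-10:v1+10,u0-10:u1+10].astype(np.uint8)
    r=cv2.matchTemplate(s,t,cv2.TM_CCOEFF_NORMED); _,m,_,l=cv2.minMaxLoc(r); print(n,round(m,3),'shift px',l[0]-10,l[1]-10)
o=ctrl.get_obs(); print(o['time'],np.array(o['qvel']),np.array(o['contact_force']))
print(ctrl.close_job())
E
```

```text
tape 0.999 shift px 0 0
beakB 0.996 shift px 0 0
vial 0.712 shift px 0 0
white 0.897 shift px 0 0
10.4 [-0.04  0.23  0.04 -0.    0.08  0.    0.03] [ 0.07 -0.21 -0.7 ]
the job is handed in; nothing more can be done
None
```

The cassette is in the drop box and the flap has sprung shut; I handed the job in at 10.4 s, and the tool reported no verdict. The left fingertip held the thumb bar down while the right fingertip pushed the cassette along the lane. I then slid back along the bar and lifted clear.

**Last checks:**
- **Flap while pushing:** it stood at about 56° (0.98 rad) in each check picture during the push.
- **Cassette:** through the open mouth I saw a flat white surface at z ≈ 27 mm. That fits the cassette lying on the inner floor (6 + 22 = 28 mm). I took no look inside once the flap was shut.
- **After letting go:** the flap measured about 0°, the lane was empty, and the gripper was about 150 mm above where it had pressed the bar, with no contact force beyond noise.
- **Bystanders:** the tape roll and the larger beaker showed no shift in the side view. The vial also matched at zero shift, but weakly (0.71). I did not match the smaller beaker, only saw it standing in place.

**What disagreed:**
- The thumb bar's outer edge measured 2 to 5 mm farther out than the text implies.
- An early fingertip measurement was off because the arm was still settling; I repeated it.

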